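# Eject a kiln bat from its rack and lean it on a firebrick

### The job

Press down the key in front of the slot of the one kiln bat with clipped top corners, so that the key lifts this bat in the rack, then slide it up and out by its raised top edge. Set its foot down on the worktop before letting go, leaning back against the side of the firebrick that faces the robot. Leave the two square-cornered bats in the rack with their keys unpressed, and the other things where they stand.

Things in the scene. Friction and masses are not known exactly. Their poses are not given: they have to be found in the camera images.
- rack: Fixed plywood rack, 127 mm long (x), 143 mm wide, its top 145 mm above the worktop. Origin on the worktop under the middle of the slots; x along the slots from the keys (robot side, -x) to the back; y across the slots; z up. Three upright slots at y = -45, 0, +45 mm, 13 mm wide, open at the top, hold a bat each with its foot 40 mm above the worktop.
- bat_clipped: The bat to take: cream ceramic plate 110 mm long, 9 mm thick, 120 mm tall, about 0.22 kg, both top corners cut off at 45 degrees (25 mm), leaving a straight top edge 60 mm long. Stands in any of the slots, its top 15 mm above the rack. Origin at the middle of its underside; x along its length, y through its thickness, z up to its top edge.
- bat_square_0: Bat like it, 110 x 9 x 120 mm, but with square top corners; stays in the rack. Origin at the middle of its underside, axes as for bat_clipped.
- bat_square_1: The other bat with square top corners, the same in all else.
- bat_clipped_foot_a (a point): Point on the underside of bat_clipped, 50 mm from its middle along +x.
- bat_clipped_foot_b (a point): Point on the underside of bat_clipped, 50 mm from its middle along -x.
- key_0_top (a point): Middle of the top of the black key (32 x 28 mm) of the slot at rack y = -45 mm: 135 mm in front of the rack's origin (71 mm in front of its front strip) and 62 mm above the worktop when up, 36 mm when fully down (it swings 8 mm toward -x of the rack on the way).
- key_1_top (a point): Middle of the top of the black key (32 x 28 mm) of the slot at rack y = 0 mm: 135 mm in front of the rack's origin (71 mm in front of its front strip) and 62 mm above the worktop when up, 36 mm when fully down (it swings 8 mm toward -x of the rack on the way).
- key_2_top (a point): Middle of the top of the black key (32 x 28 mm) of the slot at rack y = 45 mm: 135 mm in front of the rack's origin (71 mm in front of its front strip) and 62 mm above the worktop when up, 36 mm when fully down (it swings 8 mm toward -x of the rack on the way).
- key_0 (a joint): Angle of that slot's key lever: 0 up, 0.40 rad fully down. Pressed down with about 6 to 12 N it raises the bat of its slot by 29 mm at full travel (its top then about 44 mm above the rack's) and stays where it is left by friction; a hard stop ends its travel.
- key_1 (a joint): Angle of that slot's key lever: 0 up, 0.40 rad fully down. Pressed down with about 6 to 12 N it raises the bat of its slot by 29 mm at full travel (its top then about 44 mm above the rack's) and stays where it is left by friction; a hard stop ends its travel.
- key_2 (a joint): Angle of that slot's key lever: 0 up, 0.40 rad fully down. Pressed down with about 6 to 12 N it raises the bat of its slot by 29 mm at full travel (its top then about 44 mm above the rack's) and stays where it is left by friction; a hard stop ends its travel.
- firebrick: Loose pale firebrick, 0.38 kg, 110 mm deep, 115 mm wide, 64 mm high as it lies. Origin at the centre of its side that faces the robot, 32 mm above the worktop; z axis level, away from the robot into the brick; y axis level along that side; x axis down. A bat whose foot stands 10 to 25 mm in front of this side leans well.
- mug_0: Bystander: pale bisque mug, 70 mm wide, 90 mm tall, to the left. Origin under its middle.
- jar: Bystander: glaze jar, 67 mm wide, 83 mm tall, near the front edge. Origin under its middle.
- tall_post: Bystander: upright triangular kiln post, 100 mm tall, behind the brick. Origin under its middle.
- short_post: Bystander: upright triangular kiln post, 50 mm tall, near the front edge. Origin under its middle.
Not all that is in view belongs to the job. Leave any pink look-alike of the bat_clipped alone.

How it is judged:
By the outcome, as a careful person would: the job done as asked, in the order asked, and still so for the second after the job is handed in, with the robot touching nothing.
It also fails if it takes over 54 s, if anything falls off the work surface, if the arm or the gripper's body presses on something with over 40 N, if the wrist force passes 120 N, or if a joint passes its speed limit or range.

### The arm

A 7-joint arm with a two-finger parallel gripper is mounted at the origin on a cart in front of the work surface, level with it; the furniture and walls round the work are solid. World frame = base frame: x ahead of the robot, y to its left, z up, the work surface at z = 0. Lengths are in m, angles in rad, forces in N, time in s.
With the tool pointing down it reaches from about 0.425 to 0.825 m from the base axis. Payload 3.6 kg.
Tool frame: the origin (TCP) lies where the fingers leave the gripper's body, on its centre line; the fingertips stand 73 mm ahead of it and the grasp point (between the pads) lies 54 mm ahead of it; z points along the fingers, y is the line along which they close (so a half turn about z gives the same grasp; the last joint's range is limited). The gripper opens to 85 mm and grips with 20 to 120 N. Pads are 22 mm wide; open, the fingers measure 114 mm over their backs; the gripper's body (76 mm by 85 mm) begins 54 mm behind the grasp point. The pads swing forward as they close: fully open they stand 13 mm farther back than shut.
Start: joints at [-1.272, 0.615, -0.013, 1.423, 0.008, 1.103, -0.04], TCP at [0.207, 0.616, 0.304] pointing down, gripper open.
Joint ranges: [-3.12, 3.12], [-0.3, 2.06], [-1.34, 1.32], [0.26, 2.42], [-1.36, 4.5], [0.01, 1.98], [-2.84, 2.84]. Speed limits (rad/s): [2.79, 2.79, 3.14, 3.14, 3.14, 3.14, 3.14].

### API

Orientations are given as a unit quaternion [x, y, z, w].
In Python, from station import arm, snapshot, camera_info, ticket gives the robot as it stands. Calls block until the motion is done:
- arm.movep(position, orientation): joint-space move of the TCP to a pose.
- arm.line_to(position, velocity=0.15, ori=None): straight line of the TCP; ori=None keeps the orientation; velocity is the mean speed in m/s.
- arm.move_j(angles): joint-space move.
- arm.move_gripper(opening, effort=None): opening from 0.0 (shut) to 1.0 (fully open); effort is the grip in N (None keeps the last); returns when the fingers have stopped.
- arm.pause(seconds).
- arm.ik(position, orientation): joint angles nearest the present ones, or None.
- snapshot(name): name is "side" or "top"; returns the picture (384x512x3 uint8, blue, green, red); there is no depth.
- camera_info(name): a dict with "fx", "fy", "cx", "cy" (pixels), "R" (3x3) and "t" (3): a world point X has camera coordinates R X + t. Camera axes: x right, y down, z forward; pixel columns grow to the right and rows downward; lengths in m; the calibration is good to about 2 mm. A picture is of the moment at which its call begins. camera_info takes no time and is no camera call.
A pose or a line that the arm cannot do raises arm.MotionError and nothing moves.
- ticket.finish_job(): hands the job in; it is judged then, once.
Readings, each from a call of its own:
- arm.read_time(): time.
- arm.read_joint_positions(): joint angles.
- arm.read_dq(): joint speeds.
- arm.read_effort(): joint torques, N m.
- arm.read_tool_pos(): TCP position.
- arm.read_eef_rot(): TCP orientation.
- arm.read_ft_force(): force on the tool from outside, world axes, zero at the start.
- arm.read_wrist_torque(): the same for the moment, N m.
- arm.read_opening(): opening from 0.0 (shut) to 1.0 (fully open).
- arm.read_finger_force(): force on a finger pad.
Only numpy, scipy, OpenCV 4.12 (cv2) and the standard library are available. Lean on these libraries where they do the work, as an engineer would, in place of code of your own. Each camera call takes 0.05 s, during which the arm holds its last target. There are 200 camera calls.

## Working session

There is one attempt and no reset: what is moved stays moved. The work goes in short steps, each a Python script; the robot and the scene stay as the last script left them, time stands still between calls to the robot, and variables do not carry over. Pictures are saved under pics/ and viewed, at most 10 in all, crops included, and the job is handed in when it is done.

```bash
mkdir -p pics; ls; python3 - <<'E'
from station import arm, snapshot, camera_info
import cv2
for n in("side","top"):
    i=snapshot(n); cv2.imwrite(f"pics/{n}0.png",i)
    c=camera_info(n); print(n,c)
print(arm.read_time(),arm.read_eef_rot())
E
```

```text
pics
side {'fx': 462.6156040322347, 'fy': 462.6156040322347, 'cx': 257.3319253635883, 'cy': 192.04300425997602, 'R': array([[-0.23535629, -0.97180524,  0.01421255],
       [-0.85973746,  0.20135069, -0.46937128],
       [ 0.45327576, -0.12268854, -0.88288652]]), 't': array([0.10470346, 0.49885475, 0.92433333])}
top {'fx': 367.49134921635886, 'fy': 367.49134921635886, 'cx': 248.67077742019572, 'cy': 190.75354278472042, 'R': array([[ 0.02115945, -0.99969866,  0.01244444],
       [-0.98352765, -0.02304891, -0.17928221],
       [ 0.17951501, -0.00844594, -0.98371898]]), 't': array([-0.03158943,  0.57064832,  0.96544793])}
0.1 [ 1.61651374e-01  9.86847220e-01 -1.16831985e-03 -1.80489640e-04]
```

View pics/side0.png

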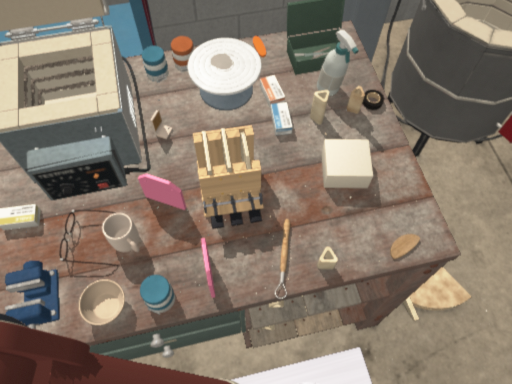

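View pics/top0.png

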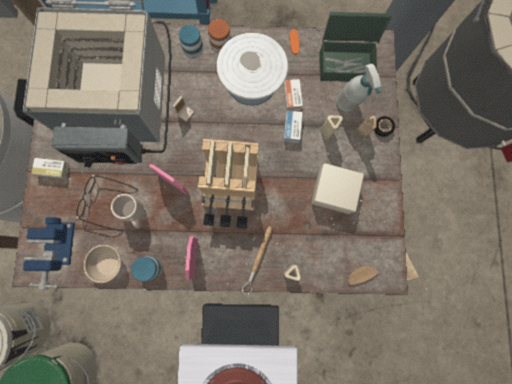

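The side view shows the rack at about (230,175), its keys at (217–255,217) and the brick at (347,163). The top view shows the keys at (209–242,220) and the brick at (338,190). I need crops to see which bat is clipped.

```bash
python3 - <<'E'
import cv2,numpy as np
s=cv2.imread("pics/side0.png")[115:235,180:280]; t=cv2.imread("pics/top0.png")[130:235,190:270]
a=cv2.resize(s,(480,576),interpolation=cv2.INTER_CUBIC)
cv2.imwrite("pics/c1.png",a)
b=cv2.resize(t,None,fx=5,fy=5,interpolation=cv2.INTER_CUBIC)
cv2.imwrite("pics/c2.png",b)
E
```

```text
(no output)
```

View pics/c1.png

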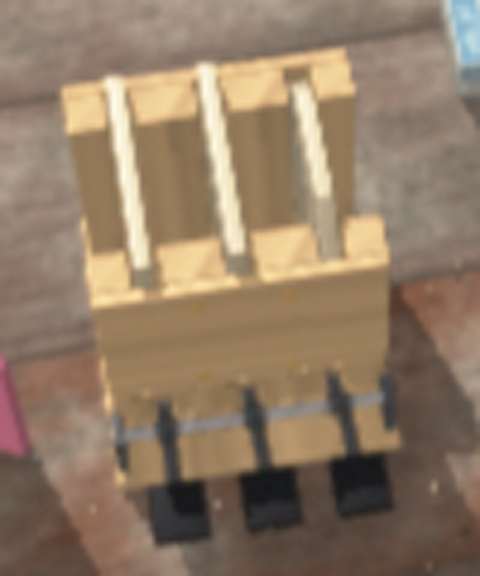

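View pics/c2.png

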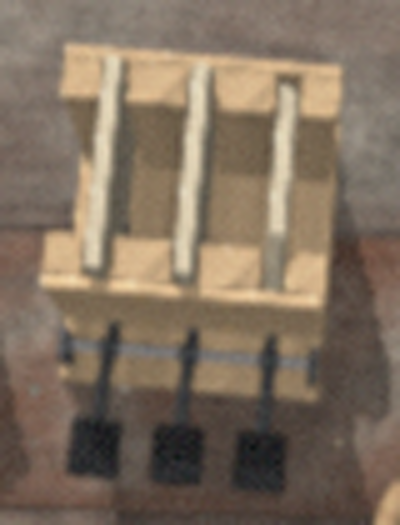

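The crops show the clipped bat in the right-hand slot (c1 (315,150), c2 (282,160)): its bevels are shaded and it leaves gaps at the slot ends. That is the robot's right, rack y=-45, so key_0. Next I measure keys, rack, bat and brick.

```bash
cat > h.py <<'E'
import numpy as np, cv2
from station import camera_info
C={n:camera_info(n) for n in("side","top")}
def ray(n,p):
    c=C[n]; d=c["R"].T@np.array([(p[0]-c["cx"])/c["fx"],(p[1]-c["cy"])/c["fy"],1]); return -c["R"].T@c["t"],d
def onz(n,p,z):
    o,d=ray(n,p); return o+d*(z-o[2])/d[2]
def tri(ps,pt):
    A=0;b=0
    for n,p in(("side",ps),("top",pt)):
        o,d=ray(n,p); d=d/np.linalg.norm(d); M=np.eye(3)-np.outer(d,d); A=A+M;b=b+M@o
    return np.linalg.solve(A,b)
def proj(n,X):
    c=C[n]; x=c["R"]@np.array(X)+c["t"]; return np.array([c["fx"]*x[0]/x[2]+c["cx"],c["fy"]*x[1]/x[2]+c["cy"]])
E
python3 - <<'E'
from h import *
np.set_printoptions(precision=4,suppress=True)
I={n:cv2.imread(f"pics/{n}0.png") for n in C}
f={"side":lambda x,y:(x/4.8+180-.4,y/4.8+115-.4),"top":lambda x,y:(x/5+190-.4,y/5+130-.4)}
P={"side":[(92,303),(388,262),(62,88),(345,50)],"top":[(42,285),(320,303),(66,45),(341,66)]}
for a,b in zip(P["side"],P["top"]):
    p,q=f["side"](*a),f["top"](*b); print("rackcorner",onz("side",p,.145),onz("top",q,.145),tri(p,q))
roi={"side":(205,205,270,235),"top":(198,210,254,232)}
K={}
for n,(x0,y0,x1,y1) in roi.items():
    g=I[n][y0:y1,x0:x1].max(2); m=(g<50).astype(np.uint8)
    m=cv2.morphologyEx(m,cv2.MORPH_OPEN,np.ones((5,5),np.uint8))
    k,_,st,ce=cv2.connectedComponentsWithStats(m)
    K[n]=sorted([(c+[x0,y0]).tolist()+s.tolist() for c,s in zip(ce[1:],st[1:]) if s[4]>20])
    for r in K[n]: print(n,np.round(r,1),onz(n,r[:2],.062))
if len(K["side"])==len(K["top"]):
    for a,b in zip(K["side"],K["top"]): print("key",tri(a[:2],b[:2]))
for n,(x0,y0,x1,y1) in {"side":(310,130,385,200),"top":(305,155,375,225)}.items():
    g=I[n][y0:y1,x0:x1].astype(int); b=g[...,0]; 
    for th in (110,140,165,180,195):
        m=(b>th).astype(np.uint8); cs,_=cv2.findContours(m,0,2); c=max(cs,key=cv2.contourArea)
        bx=cv2.boxPoints(cv2.minAreaRect(c))+[x0,y0]; W=[onz(n,p,.064)[:2] for p in bx]
        print(n,th,cv2.contourArea(c),np.round(np.array(W).ravel(),3), [round(float(np.linalg.norm(W[i]-W[i-1])),3) for i in(1,2)])
S=I["side"][130:200,310:385]; T=I["top"][155:225,305:375]
o=np.hstack([cv2.resize(S,(400,400),interpolation=2),cv2.resize(T,(400,400),interpolation=2)]); cv2.imwrite("pics/c3.png",o)
E
```

```text
rackcorner [0.5639 0.1086 0.145 ] [0.5618 0.1094 0.145 ] [0.5608 0.1086 0.1503]
rackcorner [ 0.5541 -0.0316  0.145 ] [ 0.5559 -0.0304  0.145 ] [ 0.5562 -0.0313  0.142 ]
rackcorner [0.6876 0.1013 0.145 ] [0.6878 0.1028 0.145 ] [0.6871 0.102  0.1462]
rackcorner [ 0.6786 -0.04    0.145 ] [ 0.6801 -0.0389  0.145 ] [ 0.6806 -0.0397  0.1426]
side [218.6 218.9  11.   11.    6.    7.   41. ] [0.4926 0.0827 0.062 ]
side [236.4 217.7  26.    8.   11.   11.  100. ] [0.4862 0.0414 0.062 ]
side [254.8 215.2  44.    5.   12.   12.  122. ] [ 0.4824 -0.002   0.062 ]
top [210.4 217.9  10.    5.    6.    7.   40. ] [0.4925 0.083  0.062 ]
top [225.1 218.4  23.    5.    9.    8.   65. ] [0.4919 0.0432 0.062 ]
top [241.3 221.3  39.    7.   10.   10.   89. ] [ 0.4852 -0.0006  0.062 ]
key [0.4924 0.0829 0.0625]
key [0.4925 0.0422 0.0497]
key [ 0.4853 -0.0016  0.0565]
side 110 2943.5 [ 0.687 -0.199  0.643 -0.387  0.486 -0.327  0.527 -0.151] [0.193, 0.168]
side 140 1756.5 [ 0.661 -0.216  0.641 -0.347  0.519 -0.309  0.539 -0.185] [0.132, 0.128]
side 165 1603.0 [ 0.651 -0.226  0.623 -0.347  0.522 -0.309  0.549 -0.193] [0.124, 0.108]
side 180 1546.5 [ 0.651 -0.226  0.624 -0.344  0.522 -0.307  0.549 -0.193] [0.122, 0.108]
side 195 1446.5 [ 0.648 -0.227  0.621 -0.34   0.526 -0.305  0.551 -0.197] [0.116, 0.102]
top 110 2324.0 [ 0.674 -0.174  0.678 -0.347  0.521 -0.341  0.517 -0.173] [0.174, 0.158]
top 140 1581.0 [ 0.547 -0.195  0.654 -0.222  0.627 -0.338  0.521 -0.308] [0.111, 0.119]
top 165 1478.0 [ 0.548 -0.198  0.653 -0.224  0.627 -0.336  0.523 -0.308] [0.108, 0.115]
top 180 1255.5 [ 0.548 -0.2    0.652 -0.225  0.628 -0.333  0.525 -0.306] [0.106, 0.111]
top 195 261.0 [ 0.575 -0.207  0.649 -0.226  0.635 -0.288  0.561 -0.268] [0.077, 0.064]
```

View pics/c3.png

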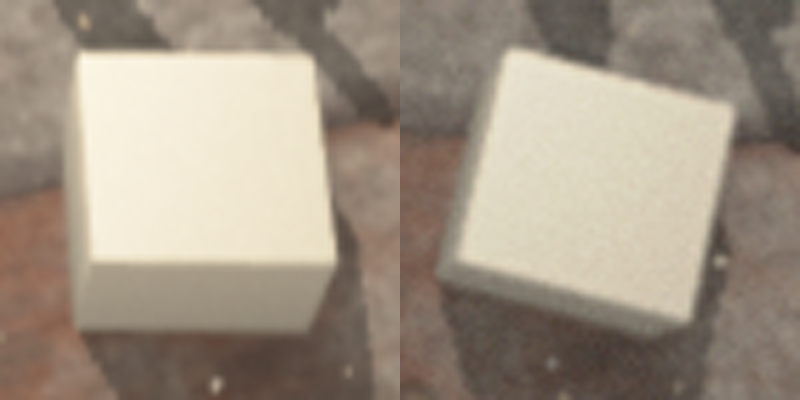

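The brick's front top edge runs from (0.548,-0.194) to (0.521,-0.308), giving a 117 mm width and a yaw of about -0.235. The rack origin is about (0.621,0.035) with a yaw of about -0.06. That predicts key_0 at (0.4835,-0.0017), which matches the measured blob. Next I press key_0.

```bash
cat >> h.py <<'E'
from scipy.spatial.transform import Rotation as Ro
RY=-0.06; RO=np.array([.621,.035,0])
def rack(x,y,z): return RO+Ro.from_euler('z',RY).apply([x,y,z])
def quat(y,z):
    y=np.array(y,float);z=np.array(z,float); return Ro.from_matrix(np.c_[np.cross(y,z),y,z]).as_quat()
BY=-0.235; D=np.array([np.cos(BY),np.sin(BY),0]); BM=np.array([.535,-.251,0])
N=Ro.from_euler('z',RY).apply([0,1,0])
def place(t,s,edge=.015,up=0.,g=.102):  # tilt, sign, gap of contact edge, foot height, grasp height on bat
    u=np.cos(t)*np.array([0,0,1])+np.sin(t)*D; n=np.cos(t)*D-np.sin(t)*np.array([0,0,1])
    c=BM-edge*D-.0045*n+np.array([0,0,up])
    return c+u*(g+.054), quat(s*n,-u)
E
python3 - <<'E'
from h import *
from station import arm,snapshot
np.set_printoptions(precision=3,suppress=True)
for s in(1,-1):
    print("grasp",s,arm.ik(rack(0,-.045,.225),quat(s*N,[0,0,-1])),"place",arm.ik(*place(.2,s)),arm.ik(*place(.2,s,up=.12)))
    print("press",arm.ik(rack(-.139,-.045,.14),quat(s*N,[0,0,-1])))
s=min((1,-1),key=lambda s:np.inf if (j:=arm.ik(rack(-.139,-.045,.15),quat(s*N,[0,0,-1]))) is None else np.abs(j[6]))
q=quat(s*N,[0,0,-1]); print("s",s)
arm.move_gripper(0.0,40)
arm.movep(rack(-.139,-.045,.073+.10),q)
f0=arm.read_ft_force(); print("f0",f0)
arm.line_to(rack(-.139,-.045,.073+.064),.1)
arm.line_to(rack(-.141,-.045,.073+.042),.05)
z=.042
while z>.030:
    f=arm.read_ft_force()-f0; print(round(z,4),f,arm.read_tool_pos())
    if f[2]>25: break
    z-=.002; arm.line_to(rack(-.142,-.045,.073+z),.03)
for n in C: cv2.imwrite(f"pics/{n}p.png",snapshot(n))
print(arm.read_time())
E
```

```text
grasp 1 [-0.033  0.645  0.023  1.616 -0.018  0.881  1.507] place [ 0.073  0.847  0.568  1.597 -0.422  1.032  0.544] [-0.017  0.747  0.758  1.491 -0.426  1.289  0.569]
press [-0.001  0.609 -0.06   2.074  0.077  0.461  1.391]
grasp -1 [-0.445  0.758  0.76   1.63  -0.598  1.    -1.119] place [-0.156  1.07   1.131  1.604 -0.864  1.286 -2.211] [-0.155  0.893  1.133  1.495 -0.676  1.422 -2.338]
press [-0.388  0.667  0.525  2.086 -0.636  0.55  -1.03 ]
s -1
f0 [0.529 0.051 0.247]
0.042 [-6.358  0.363  4.242] [ 0.474 -0.001  0.115]
0.04 [-6.564  0.18   5.126] [ 0.473 -0.001  0.113]
0.038 [-6.445 -0.825  5.119] [ 0.473 -0.001  0.111]
0.036 [-8.992  0.98  16.286] [ 0.473 -0.001  0.11 ]
0.034 [-11.79    0.235  30.427] [ 0.473 -0.002  0.11 ]
5.5083
```

```bash
python3 - <<'E'
from h import *
from station import arm,snapshot
q=quat(N,[0,0,-1])
p=arm.read_tool_pos(); arm.line_to([p[0],p[1],.24],.2)
arm.movep([.46,-.25,.33],q); arm.move_gripper(.36)
for n in C: cv2.imwrite(f"pics/{n}q.png",snapshot(n))
print(arm.read_time(),arm.read_opening())
a=cv2.imread("pics/sideq.png")[100:235,180:280];b=cv2.imread("pics/topq.png")[130:235,190:270]
cv2.imwrite("pics/c4.png",np.hstack([cv2.resize(a,(400,540),interpolation=2),cv2.resize(b,(400,540),interpolation=2)]))
for n,X in(("side",(180,100)),("top",(190,130))):
    for e in(.03,-.03): print(n,e,np.round(proj(n,rack(e,-.045,.189)),1),X)
E
```

```text
8.975 0.35574716130974793
side 0.03 [242.5 126.3] (180, 100)
side -0.03 [246.9 148.1] (180, 100)
top 0.03 [247.1 149.5] (190, 130)
top -0.03 [245.1 173.4] (190, 130)
```

View pics/c4.png

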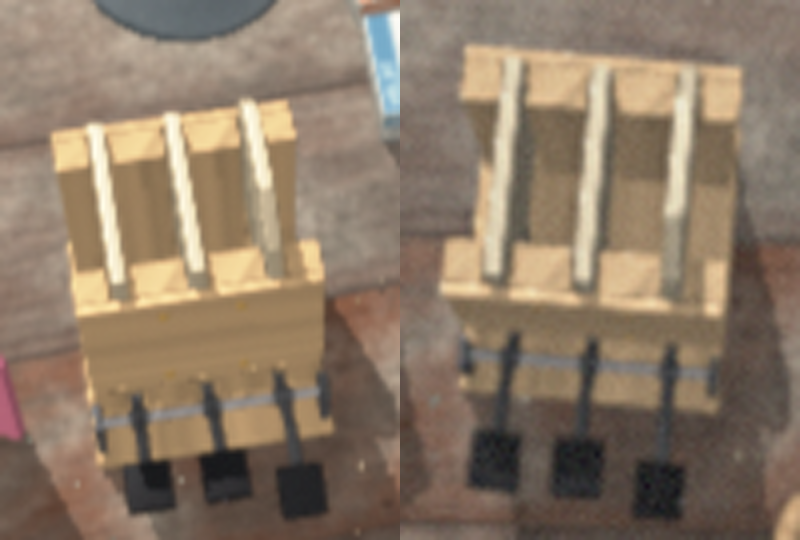

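Only key_0 is down, with its cap at (302,490) in the left half and (658,490) in the right half. The clipped bat is raised, and its top edge lies within about 1 px of the prediction. Now I grasp it and lift it out.

```bash
python3 - <<'E'
from h import *
from station import arm,snapshot
np.set_printoptions(precision=3,suppress=True)
q=quat(N,[0,0,-1])
arm.movep(rack(0,-.045,.29),q); f0=arm.read_ft_force()
arm.line_to(rack(0,-.045,.223),.1); print("down",arm.read_ft_force()-f0)
arm.move_gripper(0.0,50); print("grip",arm.read_opening(),arm.read_finger_force(),arm.read_ft_force()-f0)
arm.line_to(rack(0,-.045,.243),.05); print("lift",arm.read_ft_force()-f0,arm.read_opening())
arm.line_to(rack(0,-.045,.345),.12); print(arm.read_ft_force()-f0,arm.read_opening(),arm.read_time())
j=arm.ik(*place(.2,1,up=.10,edge=.04,g=.10)); print(j)
for n in C: cv2.imwrite(f"pics/{n}r.png",snapshot(n))
cv2.imwrite("pics/c5.png",np.hstack([cv2.resize(cv2.imread(f"pics/{n}r.png")[80:260,150:400],(400,288)) for n in C]))
E
```

```text
down [-0.192  0.331  0.767]
grip 0.100423489667226 51.95090294117108 [ 0.178 -0.057  2.407]
lift [1.36  0.584 0.497] 0.09829025147188875
[-0.25   0.306 -1.061] 0.10047262773812342 12.775
[ 0.712  0.683 -0.552  1.567  0.361  1.204 -0.173]
```

View pics/c5.png

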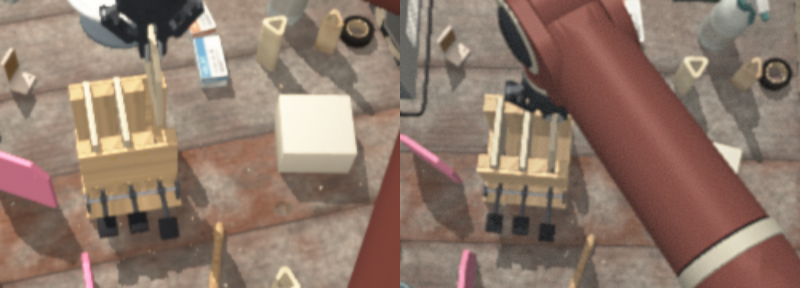

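The bat is held with its foot clear above the rack. In the left half it sits at about (155,80), and the other two bats are still seated. Next I carry it over and lower it in front of the brick.

```bash
python3 - <<'E'
from h import *
from station import arm,snapshot
np.set_printoptions(precision=3,suppress=True)
t=.20
P=lambda up,e=.015:place(t,1,edge=e,up=up,g=.10)
arm.movep(*P(.17,.03)); print(arm.read_time(),arm.read_joint_positions())
arm.line_to(P(.04,.016)[0],.15)
arm.pause(.3); f0=arm.read_ft_force()
arm.line_to(P(.010,.015)[0],.05); 
z=.010
while z>-.008:
    f=arm.read_ft_force()-f0; print(round(z,4),f)
    if f[2]>4 or np.linalg.norm(f)>10: break
    z-=.0015; arm.line_to(P(z)[0],.03)
print(arm.read_time(),arm.read_tool_pos(),P(z)[0])
for n in C: cv2.imwrite(f"pics/{n}s.png",snapshot(n))
cv2.imwrite("pics/c6.png",np.hstack([cv2.resize(cv2.imread(f"pics/{n}s.png")[110:250,270:400],(400,430),interpolation=2) for n in C]))
E
```

```text
13.9 [ 0.711  0.631 -0.573  1.448  0.324  1.364 -0.135]
0.01 [ 0.561 -1.381  0.006]
0.0085 [ 0.613 -0.868  1.615]
0.007 [ 0.043 -1.052 -0.481]
0.0055 [ 0.604 -0.517  1.508]
0.004 [0.786 0.772 7.994]
16.975 [ 0.546 -0.253  0.157] [ 0.546 -0.254  0.156]
```

View pics/c6.png

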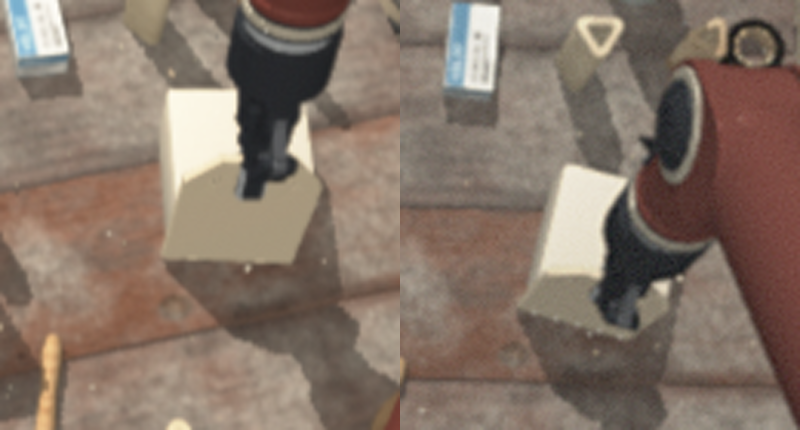

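The bat stands in front of the brick, with its foot line in the left half running from (165,258) to (292,263) and its top tilted toward the brick. Before releasing, I check the foot corners against the worktop.

```bash
python3 - <<'E'
from h import *
np.set_printoptions(precision=4,suppress=True)
E=np.array([-D[1],D[0],0])
for px in((165,258),(292,263)):
    p=(270+px[0]/400*130,110+px[1]/430*140); X=onz("side",p,0); print(X,"ahead of brick",(BM-X)@D,"along",(X-BM)@E)
    
for px in((120,312),(232,337)):
    p=(270+px[0]/400*130,110+px[1]/430*140); X=onz("top",p,0); print("top",X,(BM-X)@D,(X-BM)@E)
E
```

```text
[ 0.5286 -0.1955  0.    ] ahead of brick 0.019137835708457823 along 0.052536202838796744
[ 0.4999 -0.2974  0.    ] ahead of brick 0.023343820569283115 along -0.05333160294754433
top [ 0.5236 -0.1948  0.    ] 0.02415727198633882 0.05204298979635268
top [ 0.5024 -0.2996  0.    ] 0.02037484150061055 -0.05482602274967444
```

The foot is level on the worktop, its front edge about 22 mm ahead of the brick and centred on it. I release and back out along the tool axis.

```bash
python3 - <<'E'
from h import *
from station import arm,snapshot
np.set_printoptions(precision=3,suppress=True)
arm.move_gripper(.2); arm.pause(.2); arm.move_gripper(.4); arm.pause(.2); print(arm.read_ft_force())
p=arm.read_tool_pos(); z=Ro.from_quat(arm.read_eef_rot()).as_matrix()[:,2]
arm.line_to(p-.05*z,.08); arm.line_to(p-.14*z,.2)
arm.movep([.50,.10,.36],quat(N,[0,0,-1])); arm.pause(.3)
for n in C: cv2.imwrite(f"pics/{n}t.png",snapshot(n))
print(arm.read_time())
cv2.imwrite("pics/c7.png",np.hstack([cv2.resize(cv2.imread(f"pics/{n}t.png")[80:270,170:400],(400,330),interpolation=2) for n in C]))
E
```

```text
[ 0.17   0.294 -0.185]
21.1917
```

View pics/c7.png

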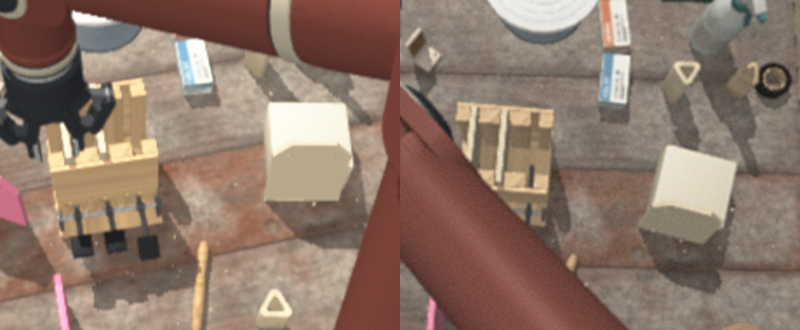

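The bat leans on the brick's near side, with its top edge in the left half at about (310,147) and its foot at (305,198). The two square bats are still in the rack and their keys are up. I hand the job in.

```bash
python3 -c "
from station import ticket
print(ticket.finish_job())"
```

```text
the job is handed in; nothing more can be done
None
```

I handed the job in at about 21 s: the clipped bat was raised with key_0, lifted out, set foot-down and left leaning on the brick's robot-facing side. The last pictures showed both square bats in the rack with their keys up; I did not check the mug or jar in them.

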